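# Key the caddy top home, then tighten and shelve the supplement tubs

## Robot

A 6-joint arm with a two-finger parallel gripper is mounted at the origin on the work surface. World frame = base frame: x ahead of the robot, y to its left, z up, the work surface at z = 0. Lengths are in m, angles in rad, forces in N, time in s.
With the tool pointing down it reaches from about 0.375 to 0.975 m from the base axis. Payload 3.8 kg.
Tool frame: the origin (TCP) lies at the centre of the arm's flange, where the gripper is bolted on; the fingertips stand 166 mm ahead of it and the grasp point (between the pads) lies 147 mm ahead of it (bot.nose_length is the distance from the TCP to the fingertips, in m); z points along the fingers, y is the line along which they close (so a half turn about z gives the same grasp; the last joint's range is limited). The gripper opens to 88 mm and grips with 3 to 60 N. Pads are 18 mm wide; open, the fingers measure 123 mm over their backs; the gripper's body (75 mm by 187 mm) begins 45 mm behind the grasp point.
Start: joints at [-1.313, 0.264, 1.604, -0, 1.274, -0.037], TCP at [0.196, -0.646, 0.405] pointing down, gripper open.
Joint ranges: [-2.63, 2.63], [-0.94, 2.18], [0.31, 2.57], [-1.31, 4.45], [0, 2.66], [-2.55, 2.55]. Speed limits (rad/s): [2.57, 2.57, 3.14, 3.14, 3.14, 3.14].

## Interface

Orientations are given as a unit quaternion [x, y, z, w].
In Python, from station import bot gives the robot as it stands.
- The arm moves only by the shell command python3 -m handwheel 'ROWS' [OPENING] [FORCE]. ROWS is JSON, a list of rows, each a list of 6 numbers: the shift along the world's x, y, z in m, then the turn, a rotation vector about the world's x, y, z in rad. A call has 1 to 10 rows; each row shifts and turns the commanded pose from where the row before left it; what a row does not reach is not made up. A row lasts 1/10 s, in which the tool goes at most 50 mm and 8.59 degrees, less where a joint would pass 70% of its speed; a pose out of reach is approached as far as the arm can. A call with a gripper value outside its range is refused whole. OPENING is the closure, from -1 (fully open) to 1 (shut), set as the call begins (- or left out, the last holds). The fingers move at their own pace and stop on an object; FORCE is the grip in N (left out, the last holds). Time passes only in rows, so rows that do not move let the fingers close. It gives the time, the measured TCP pose, the force, the opening and the grip force at its end, in the units of the state.
- bot.get_state(): the state, without advancing time (a new reading comes with each control period).
- bot.grab_frame(name): name is "side" or "top" or "wrist"; returns a dict with "img" (420x560x3 uint8, red, green, blue), "fx", "fy", "cx", "cy" (pixels), "R" (3x3) and "t" (3): a world point X has camera coordinates R X + t. Camera axes: x right, y down, z forward; pixel columns grow to the right and rows downward; lengths in m; the calibration is good to about 2 mm. A picture is of the moment at which its call begins. There is no depth.
- bot.hand_in(): hands the job in; it is judged then, once.
The state is a dict: "t": time; "qpos": joint angles; "dq": joint speeds; "joint_torque": joint torques, N m; "tool_pos": TCP position; "tool_rot": TCP orientation; "ft_force": force on the tool from outside, world axes, zero at the start; "torque": the same for the moment, N m; "width": opening from 0.0 (shut) to 1.0 (fully open); "grasp_force": force on a finger pad.
Only numpy, scipy, OpenCV 4.12 (cv2) and the standard library are available. Lean on these libraries where they do the work, as an engineer would, in place of code of your own. Each camera call takes 0.05 s, during which the arm holds its last target. There are 200 camera calls.

## Task

The wooden top of the round caddy is lying out of key on its foot: turn it by its grip until it drops fully home. Then try the screw cap of each supplement tub standing about, tighten fully every one that is loose, and only with its cap tight stand each tub upright and flat on the caddy top inside its rim, released. Leave the stacked bowls where they are.

Things in the scene. Friction and masses are not known exactly. Their poses are not given: they have to be found in the camera images.
- caddy_grip (a point): Dark upright bar grip, 60 mm long, 22 wide, 50 tall, in the middle of the caddy top (a loose wooden disc 250 mm across, 10 thick, rim 30 mm high and 6 thick above its face). Point: on the disc's axis, 30 mm above the disc's upper face, 20 below the bar's top; x along the bar, z up. Height over the shelf: about 80 mm while out of key, 70 when home.
- caddy_disc (a point): Centre of the disc's upper face (foot of the bar). Three hidden lugs, 120 degrees apart, fit notches in the white fixed foot below, 0.1 rad play either way; now they ride on it, the disc 10 mm too high (face at 50 mm; home 40 mm). A boss keeps it centred as it is turned, either way. The notches' angle cannot be seen.
- caddy_bartop (a point): Top of the bar grip's middle. Out of key the top turns with 0.1 to 0.2 N m. In line with the notches it drops by its own weight (6 N) if the fingers do not hold it up: straddle the bar loosely, or press lightly down. Home, it turns no further.
- tub1_mid (a point): Supplement tub: square white body 56 x 56 mm, 53 mm tall, with a round ribbed grey screw cap 50 mm across that spans 54 to 90 mm above the foot; mass about 0.3 kg, low down. The point is on the tub's axis, 45 mm above its foot (27 mm below the middle of the cap); z is up, x and y are square to the body's sides. It can be lifted by its cap. May be absent.
- cap1 (a joint): Screw cap of tub1: 0 when tight against its stop, grows as it is unscrewed, counter-clockwise seen from above (rad), to 0.9 at most. About 0.025 N m turns it; once it is tight the tub turns with it on the shelf.
- tub2_mid (a point): Supplement tub: square white body 56 x 56 mm, 53 mm tall, with a round ribbed grey screw cap 50 mm across that spans 54 to 90 mm above the foot; mass about 0.3 kg, low down. The point is on the tub's axis, 45 mm above its foot (27 mm below the middle of the cap); z is up, x and y are square to the body's sides. It can be lifted by its cap. May be absent.
- cap2 (a joint): Screw cap of tub2: 0 when tight against its stop, grows as it is unscrewed, counter-clockwise seen from above (rad), to 0.9 at most. About 0.025 N m turns it; once it is tight the tub turns with it on the shelf.
- tub3_mid (a point): Supplement tub: square white body 56 x 56 mm, 53 mm tall, with a round ribbed grey screw cap 50 mm across that spans 54 to 90 mm above the foot; mass about 0.3 kg, low down. The point is on the tub's axis, 45 mm above its foot (27 mm below the middle of the cap); z is up, x and y are square to the body's sides. It can be lifted by its cap. May be absent.
- cap3 (a joint): Screw cap of tub3: 0 when tight against its stop, grows as it is unscrewed, counter-clockwise seen from above (rad), to 0.9 at most. About 0.025 N m turns it; once it is tight the tub turns with it on the shelf.
- tub4_mid (a point): Supplement tub: square white body 56 x 56 mm, 53 mm tall, with a round ribbed grey screw cap 50 mm across that spans 54 to 90 mm above the foot; mass about 0.3 kg, low down. The point is on the tub's axis, 45 mm above its foot (27 mm below the middle of the cap); z is up, x and y are square to the body's sides. It can be lifted by its cap. May be absent.
- cap4 (a joint): Screw cap of tub4: 0 when tight against its stop, grows as it is unscrewed, counter-clockwise seen from above (rad), to 0.9 at most. About 0.025 N m turns it; once it is tight the tub turns with it on the shelf.
- bowl_rim (a point): Centre of the mouth of the upper of two stacked blue glazed bowls, 116 mm across, 58 mm above the shelf; a bystander.
There are look-alikes about, which are no part of the job. Leave any red look-alike of the part that bears tub1_mid alone. What is shaped like the part that bears tub3_mid but purple is not meant.

How it is judged:
On the way, in this order (a step that is already met when the one before it is completed fails the run):
1. the caddy top has dropped fully home on its foot, with no tub standing on it yet (height (world z) of caddy_grip below 0.0735 m and angle between caddy_grip's own z axis and vertical below 0.04 rad), for 0.3 s.
2. after that, a first tub stands on the caddy top (((horizontal distance between tub1_mid and caddy_grip below 0.1 m and height (world z) of tub1_mid between 0.077 and 0.089 m and angle between tub1_mid's own z axis and vertical below 0.12 rad) or (horizontal distance between tub2_mid and caddy_grip below 0.1 m and height (world z) of tub2_mid between 0.077 and 0.089 m and angle between tub2_mid's own z axis and vertical below 0.12 rad) or (horizontal distance between tub3_mid and caddy_grip below 0.1 m and height (world z) of tub3_mid between 0.077 and 0.089 m and angle between tub3_mid's own z axis and vertical below 0.12 rad) or (horizontal distance between tub4_mid and caddy_grip below 0.1 m and height (world z) of tub4_mid between 0.077 and 0.089 m and angle between tub4_mid's own z axis and vertical below 0.12 rad))), for 0.2 s.
At the end, for the whole second after the job is handed in: The caddy top is fully home (grip point lower than 73.5 mm, tilt under 0.04 rad); every tub present stands upright (tilt under 0.12 rad) on the caddy top, its axis within 100 mm of the caddy's axis and its mid point 77 to 89 mm above the shelf, its cap tight (under 0.12 rad) (all of step 1 and horizontal distance between each of tub1_mid, tub2_mid, tub3_mid, tub4_mid and caddy_grip below 0.1 m and height (world z) of tub1_mid between 0.077 and 0.089 m and angle between each of tub1_mid, tub2_mid, tub3_mid, tub4_mid's own z axis and vertical below 0.12 rad and value of joint each of cap1, cap2, cap3, cap4 below 0.12 rad and height (world z) of tub2_mid between 0.077 and 0.089 m and height (world z) of tub3_mid between 0.077 and 0.089 m and height (world z) of tub4_mid between 0.077 and 0.089 m); the robot touches nothing.
It fails at once if tub1 stands on the caddy with a loose cap (horizontal distance between tub1_mid and caddy_grip below 0.1 m and height (world z) of tub1_mid between 0.077 and 0.089 m and angle between tub1_mid's own z axis and vertical below 0.12 rad and value of joint cap1 above 0.15 rad).
It fails at once if tub2 stands on the caddy with a loose cap (horizontal distance between tub2_mid and caddy_grip below 0.1 m and height (world z) of tub2_mid between 0.077 and 0.089 m and angle between tub2_mid's own z axis and vertical below 0.12 rad and value of joint cap2 above 0.15 rad).
It fails at once if tub3 stands on the caddy with a loose cap (horizontal distance between tub3_mid and caddy_grip below 0.1 m and height (world z) of tub3_mid between 0.077 and 0.089 m and angle between tub3_mid's own z axis and vertical below 0.12 rad and value of joint cap3 above 0.15 rad).
It fails at once if tub4 stands on the caddy with a loose cap (horizontal distance between tub4_mid and caddy_grip below 0.1 m and height (world z) of tub4_mid between 0.077 and 0.089 m and angle between tub4_mid's own z axis and vertical below 0.12 rad and value of joint cap4 above 0.15 rad).
It fails at once if the stacked bowls are knocked more than 40 mm (distance of bowl_rim from where it was at the start of the episode above 0.04 m).
Of tub1, tub2, tub3, tub4 only 3 to 4 are there at a start; the rules pass over those that are not, and their reading is None.
At some moment in a run one of tub1, tub2, tub3, tub4 may be knocked a few centimetres aside while the robot is not near it.
Once in a run the grip may slacken for a moment while it holds something.
It also fails if it takes over 210 s, if anything falls off the work surface, if the arm or the gripper's body presses on something with over 40 N, if the wrist force passes 120 N, or if a joint passes its speed limit or range.

## Working session

There is one attempt and no reset: what is moved stays moved. The work goes in short steps, Python scripts to look and compute and a shell command to move; the robot and the scene stay as the last step left them, time stands still between calls to the robot, and variables do not carry over. Pictures are saved under pics/ and viewed, at most 14 in all, crops included, and the job is handed in when it is done.

```bash
ls; mkdir -p pics; cat > h.py <<'E'
import numpy as np, cv2
from station import bot
def snap(n,f): 
    d=bot.grab_frame(n); cv2.imwrite('pics/'+f+'.png',d['img'][:,:,::-1]); np.savez('pics/'+f,**{k:np.array(v) for k,v in d.items()}); return d
def ray(d,u,v,z):
    R=np.array(d['R']);t=np.array(d['t']);c=-R.T@t
    r=R.T@np.array([(u-d['cx'])/d['fx'],(v-d['cy'])/d['fy'],1]); return c+r*(z-c[2])/r[2]
def proj(d,X):
    p=np.array(d['R'])@np.array(X)+np.array(d['t']); return d['fx']*p[0]/p[2]+d['cx'],d['fy']*p[1]/p[2]+d['cy']
E
python3 - <<'E'
from h import *
for n in('top','side'):
    d=snap(n,n+'0'); R=np.array(d['R']);print(n,-R.T@d['t'],d['fx'],R.round(2).tolist())
s=bot.get_state();print(s)
E
```

```text
pics
top [ 0.35534122 -0.05637974  1.27310129] 406.3485833539716 [[0.02, -1.0, -0.01], [-0.99, -0.02, -0.12], [0.12, 0.02, -0.99]]
side [-0.06857818  0.6461305   1.03803182] 489.09896429935765 [[-0.78, -0.63, 0.01], [-0.46, 0.57, -0.68], [0.42, -0.53, -0.73]]
{'t': 0.1, 'qpos': array([-1.31291462e+00,  2.64655778e-01,  1.60522337e+00, -4.24109731e-06,
        1.27370848e+00, -3.68990320e-02]), 'dq': array([-5.69187842e-04, -1.49017851e-03, -1.28447692e-03, -7.27705357e-04,
       -1.82489973e-05,  1.58727052e-03]), 'joint_torque': array([ 1.33433599e-05, -5.03622580e+01, -3.58070827e+01,  7.30645470e-02,
        2.33260298e-02, -7.03640580e-05]), 'tool_pos': array([ 0.19602727, -0.64558665,  0.40353463]), 'tool_rot': array([ 9.89157106e-01,  1.46857840e-01, -1.12004080e-04, -9.91179538e-04]), 'ft_force': array([-0.50534182,  0.1616237 , -0.64554721]), 'torque': array([ 0.04775496,  0.02539063, -0.03525516]), 'grasp_force': 0.0, 'width': 1.001040957377594}
```

View pics/top0.png

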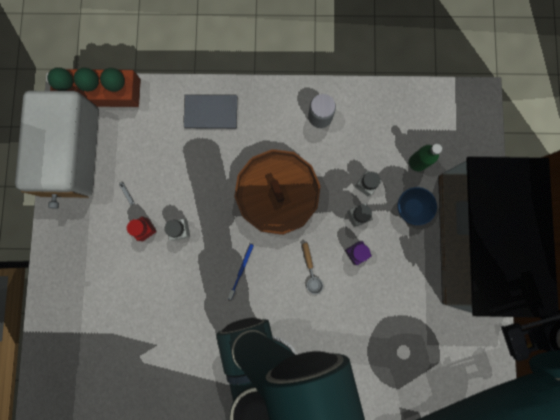

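View pics/side0.png

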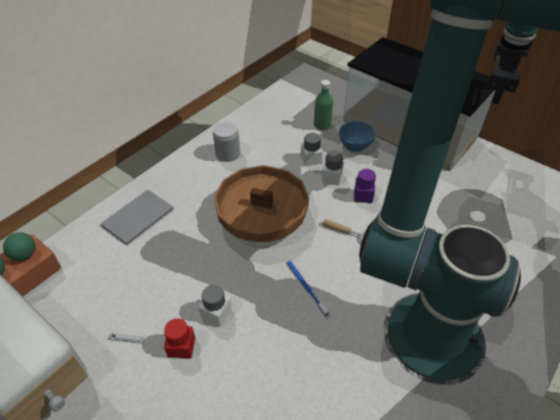

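Top view: caddy at (277,192) with its bar at (275,188). Grey-capped tubs are at (176,229), (370,182) and (361,214), the red look-alike at (141,230), purple at (360,253), and the bowl at (417,207). The side view confirms three tubs. Next I'll take an enlarged crop with positions.

```bash
python3 - <<'E'
from h import *
d=np.load('pics/top0.npz');d={k:d[k] for k in d}
for n,u,v,z in [('disc',277,192,.08),('A',176,229,.09),('B',370,182,.09),('C',361,214,.09),('purple',360,253,.09),('bowl',417,207,.058),('bar',275,188,.1)]:
    X=ray(d,u,v,z);print(n,X.round(3),np.hypot(X[0],X[1]).round(3))
im=d['img'][:,:,::-1]
c=lambda r:cv2.resize(cv2.convertScaleAbs(im[r[0]:r[1],r[2]:r[3]],alpha=1.8,beta=20),None,fx=4,fy=4,interpolation=cv2.INTER_CUBIC)
a=c((145,270,230,430)); b=cv2.copyMakeBorder(c((195,220+45,125,205)),0,0,0,0,cv2.BORDER_CONSTANT)
cv2.imwrite('pics/c1.png',a)
E
```

```text
disc [ 0.544 -0.03   0.08 ] 0.545
A [0.429 0.264 0.09 ] 0.503
B [ 0.576 -0.303  0.09 ] 0.651
C [ 0.481 -0.276  0.09 ] 0.555
purple [ 0.368 -0.273  0.09 ] 0.458
bowl [ 0.508 -0.45   0.058] 0.679
bar [ 0.553 -0.024  0.1  ] 0.553
```

View pics/c1.png

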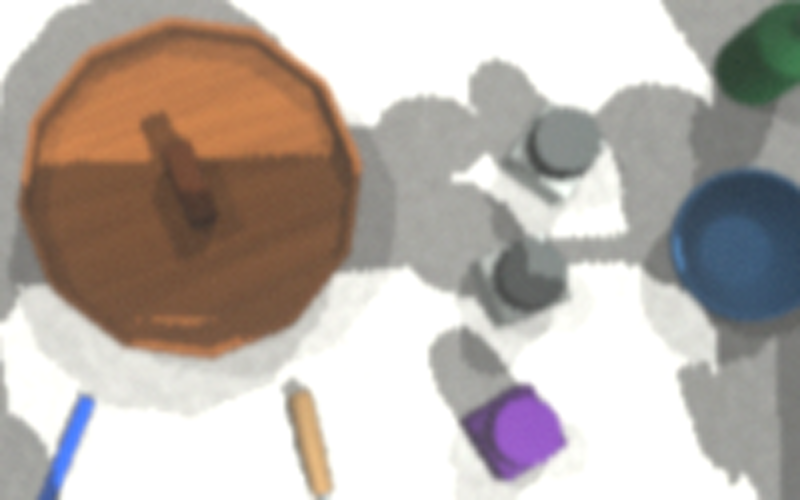

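```bash
cat >> h.py <<'E'
def yaw():
    from scipy.spatial.transform import Rotation as Ro
    s=bot.get_state();M=Ro.from_quat(s['tool_rot']).as_matrix();return s,np.arctan2(M[1,0],M[0,0]),M[:,2]
def info(tgt=None,ty=None):
    s,y,z=yaw();print('t',round(s['t'],2),'p',s['tool_pos'].round(4),'yaw',y.round(3),'z',z.round(3),'F',s['ft_force'].round(1),'M',s['torque'].round(2),'w',round(s['width'],3),'g',round(s['grasp_force'],1),'q1,6',s['qpos'][[0,5]].round(2))
    if tgt is not None: print('d',(np.array(tgt)-s['tool_pos']).round(4), 'dyaw',None if ty is None else round(ty-y,3))
E
python3 - <<'E'
from h import *
d=np.load('pics/top0.npz');d={k:d[k] for k in d}
a=ray(d,268.7,176.2,.1);b=ray(d,280.7,198.7,.1);print(a,b,(a+b)/2,np.linalg.norm(a-b),np.arctan2(*(a-b)[[1,0]]))
print(ray(d,371.2,180.8,.09),ray(d,362.7,213,.09))
info([.555,-.024,.40],.35)
E
```

```text
[ 0.58747871 -0.0048776   0.1       ] [ 0.52132823 -0.04122146  0.1       ] [ 0.55440347 -0.02304953  0.1       ] 0.07547690523092991 0.5023914845425207
[ 0.58005015 -0.30686054  0.09      ] [ 0.48422871 -0.28121776  0.09      ]
t 0.1 p [ 0.196  -0.6456  0.4035] yaw 0.295 z [-0.001  0.002 -1.   ] F [-0.5  0.2 -0.6] M [ 0.05  0.03 -0.04] w 1.001 g 0.0 q1,6 [-1.31 -0.04]
d [ 0.359   0.6216 -0.0035] dyaw 0.055
```

```bash
python3 -m handwheel '[[0.025,0.035,0,0,0,0],[0.025,0.045,0,0,0,0.02],[0.025,0.043,0,0,0,0.02],[0.025,0.043,0,0,0,0.02],[0.025,0.043,0,0,0,0.02],[0.025,0.043,0,0,0,0.02],[0.025,0.043,0,0,0,0.02],[0.025,0.043,0,0,0,0.02],[0.025,0.043,0,0,0,0.02],[0.025,0.043,0,0,0,0.02]]' -1 10
python3 -m handwheel '[[0.025,0.043,0,0,0,0],[0.025,0.043,0,0,0,0],[0.025,0.043,0,0,0,0],[0.025,0.043,0,0,0,0],[0,0,0,0,0,0],[0,0,0,0,0,0],[0,0,0,0,0,0]]'
python3 - <<'E'
from h import *
info([.555,-.024,.40],.5)
d=snap('wrist','w1');snap('top','top1')
im=np.hstack([cv2.resize(cv2.imread('pics/w1.png'),(400,300)),cv2.resize(cv2.imread('pics/top1.png'),(400,300))])
im=cv2.convertScaleAbs(im,alpha=1.5,beta=10);cv2.imwrite('pics/v1.png',im)
R=np.array(d['R']);print(-R.T@d['t'],d['fx'],R.round(2).tolist())
E
```

```text
t: 1.1
tool_pos: [0.4457, -0.2212, 0.4045]
tool_rot: [0.972, 0.235, -0.0, -0.0]
ft_force: [-0.1, -0.2, -0.2]
width: 0.997
grasp_force: 0.0
t: 1.8
tool_pos: [0.5449, -0.0518, 0.4042]
tool_rot: [0.972, 0.235, -0.001, 0.0]
ft_force: [-0.3, -0.3, 0.3]
width: 1.001
grasp_force: 0.0
t 1.8 p [ 0.5449 -0.0518  0.4042] yaw 0.475 z [-0.001 -0.    -1.   ] F [-0.3 -0.3  0.3] M [-0.01  0.02  0.04] w 1.001 g 0.0 q1,6 [-0.14  0.96]
d [ 0.0101  0.0278 -0.0042] dyaw 0.025
[ 0.60452564 -0.02047249  0.38319569] 343.0838819984003 [[0.46, -0.89, -0.0], [-0.86, -0.44, 0.27], [-0.24, -0.12, -0.96]]
```

View pics/v1.png

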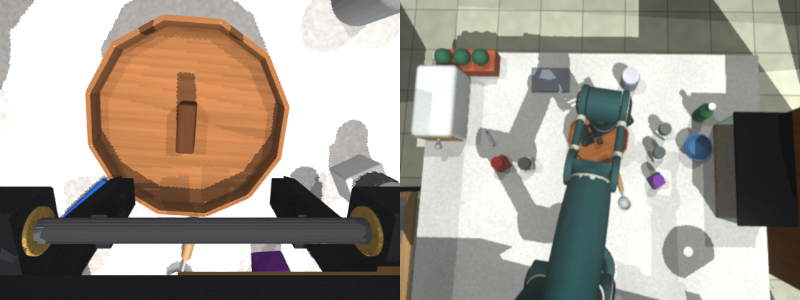

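Wrist view (half-scale): bar top from (187,101) to (186,153), rim spanning u 86–288 and v 15–216. The cleared top view shows no fourth tub.

```bash
python3 - <<'E'
from h import *
d=np.load('pics/w1.npz');d={k:d[k] for k in d}
a=ray(d,262.5,141,.1);b=ray(d,260,214,.1);print(a,b,(a+b)/2,np.linalg.norm(a-b),np.arctan2(*(a-b)[[1,0]]))
hsv=cv2.cvtColor(d['img'],cv2.COLOR_RGB2HSV);m=((hsv[...,0]<25)&(hsv[...,1]>90)&(hsv[...,2]>40)).astype(np.uint8);m[262:]=0
m=cv2.morphologyEx(m,cv2.MORPH_OPEN,np.ones((5,5)))
n,l,st,c=cv2.connectedComponentsWithStats(m);k=1+st[1:,4].argmax();cs,_=cv2.findContours((l==k).astype(np.uint8),0,2)
p=max(cs,key=len)[:,0];P=np.array([ray(d,u,v,.08)[:2] for u,v in p if v<255]);A=np.c_[P*2,np.ones(len(P))];s=np.linalg.lstsq(A,(P**2).sum(1),rcond=None)[0];print('rim',s[:2],np.sqrt(s[2]+s[:2]@s[:2]))
s,y,_=yaw();print(y)
E
```

```text
[ 0.57867416 -0.01472937  0.1       ] [ 0.52239494 -0.0401581   0.1       ] [ 0.55053455 -0.02744373  0.1       ] 0.06175735885334596 0.4243760933927654
rim [ 0.55049745 -0.02616063] 0.12385051995881761
0.472863673144306
```

```bash
python3 -m handwheel '[[0.0055,0.0255,0,0,0,-0.045],[0,0,-0.05,0,0,0],[0,0,-0.05,0,0,0],[0,0,-0.04,0,0,0],[0,0,-0.02,0,0,0],[0,0,-0.013,0,0,0],[0,0,0,0,0,0],[0,0,0,0,0,0],[0,0,0,0,0,0]]' 0.42 10
python3 -c "
from h import *;info([.5505,-.0265,.231],.43)"
```

```text
t: 2.8
tool_pos: [0.552, -0.0261, 0.2337]
tool_rot: [0.977, 0.213, 0.002, 0.001]
ft_force: [0.5, -0.8, 0.2]
width: 0.292
grasp_force: 0.0
t 2.8 p [ 0.552  -0.0261  0.2337] yaw 0.429 z [ 0.004 -0.    -1.   ] F [ 0.5 -0.8  0.2] M [ 0.04 -0.03 -0.01] w 0.292 g 0.0 q1,6 [-0.09  1.05]
d [-0.0015 -0.0004 -0.0027] dyaw 0.001
```

```bash
python3 -m handwheel '[[-0.001,0,-0.002,0,0,0.08],[0,0,0,0,0,0.08],[0,0,0,0,0,0.08],[0,0,0,0,0,0.08],[0,0,0,0,0,0.08],[0,0,0,0,0,0.08],[0,0,0,0,0,0.08]]' 
python3 -c "
from h import *;info([.5505,-.0265,.231],.43);snap('side','s2');im=cv2.imread('pics/s2.png')[140:260,190:330];cv2.imwrite('pics/s2c.png',cv2.resize(cv2.convertScaleAbs(im,alpha=1.6,beta=10),None,fx=4,fy=4))"
```

```text
t: 3.5
tool_pos: [0.5506, -0.0257, 0.2315]
tool_rot: [0.879, 0.476, 0.001, 0.001]
ft_force: [-0.4, 0.5, -0.9]
width: 0.294
grasp_force: 3.6
t 3.5 p [ 0.5506 -0.0257  0.2315] yaw 0.993 z [ 0.003 -0.    -1.   ] F [-0.4  0.5 -0.9] M [ 0.01 -0.01 -0.1 ] w 0.294 g 3.6 q1,6 [-0.09  0.49]
d [-0.0001 -0.0008 -0.0005] dyaw -0.563
```

View pics/s2c.png

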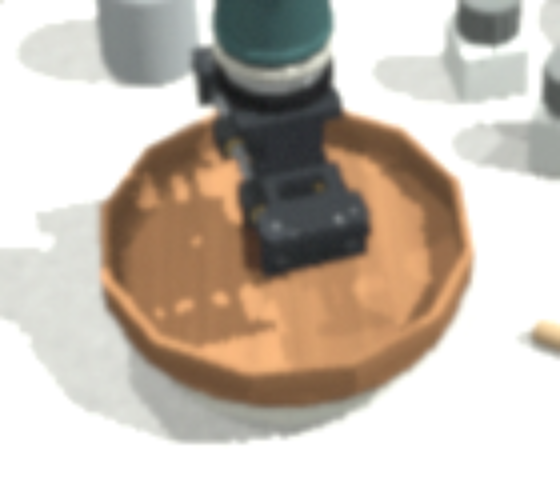

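The fingers straddle the bar and the foot is still visible under the rim, so it isn't home yet. I'll keep turning and watch the torque.

```bash
for i in 1; do python3 -m handwheel '[[0,0,0,0,0,0.06],[0,0,0,0,0,0.06],[0,0,0,0,0,0.06],[0,0,0,0,0,0.06]]' >/dev/null; python3 -c "
from h import *;info()"; done
python3 -m handwheel '[[0,0,0,0,0,0.06],[0,0,0,0,0,0.06],[0,0,0,0,0,0.06],[0,0,0,0,0,0.06]]' >/dev/null; python3 -c "
from h import *;info()"
```

```text
t 3.95 p [ 0.5507 -0.0257  0.2315] yaw 1.23 z [ 0.003 -0.    -1.   ] F [-0.3  0.   0.2] M [-0.04 -0.02 -0.17] w 0.293 g 4.3 q1,6 [-0.09  0.25]
t 4.35 p [ 0.5507 -0.0257  0.2315] yaw 1.47 z [ 0.003 -0.    -1.   ] F [-0.7 -0.3 -0.1] M [ 0.04 -0.05 -0.19] w 0.294 g 5.1 q1,6 [-0.09  0.01]
```

```bash
python3 -m handwheel '[[0,0,0,0,0,0.06],[0,0,0,0,0,0.06],[0,0,0,0,0,0.06],[0,0,0,0,0,0.06]]' >/dev/null; python3 -c "
from h import *;info()"
python3 -m handwheel '[[0,0,0,0,0,0.06],[0,0,0,0,0,0.06],[0,0,0,0,0,0.06],[0,0,0,0,0,0.06]]' >/dev/null; python3 -c "
from h import *;info()"
```

```text
t 4.75 p [ 0.5505 -0.0253  0.2315] yaw 1.71 z [ 0.002  0.001 -1.   ] F [-1.5  3.2  2.6] M [ 0.45  0.11 -0.19] w 0.288 g 6.3 q1,6 [-0.09 -0.23]
t 5.15 p [ 0.5501 -0.0252  0.2314] yaw 1.95 z [ 0.001  0.001 -1.   ] F [-4.2  2.4  3.7] M [ 0.31  0.39 -0.37] w 0.287 g 8.9 q1,6 [-0.09 -0.47]
```

```bash
python3 -c "
from h import *;info();snap('side','s3');c=lambda f:cv2.resize(cv2.convertScaleAbs(cv2.imread(f)[160:260,200:325],alpha=1.6,beta=10),None,fx=3.1,fy=3.1);cv2.imwrite('pics/s3c.png',np.hstack([c('pics/s2.png'),c('pics/s3.png')]))
d=bot.grab_frame('side');print(proj(d,[.5505,-.0265,.1]),proj(d,[.5505,-.0265,.09]))"
```

```text
t 5.15 p [ 0.5501 -0.0252  0.2314] yaw 1.95 z [ 0.001  0.001 -1.   ] F [-4.2  2.4  3.7] M [ 0.31  0.39 -0.37] w 0.287 g 8.9 q1,6 [-0.09 -0.47]
(np.float64(259.9712753990763), np.float64(191.3001935921145)) (np.float64(260.0868488949624), np.float64(193.89433555986363))
```

View pics/s3c.png

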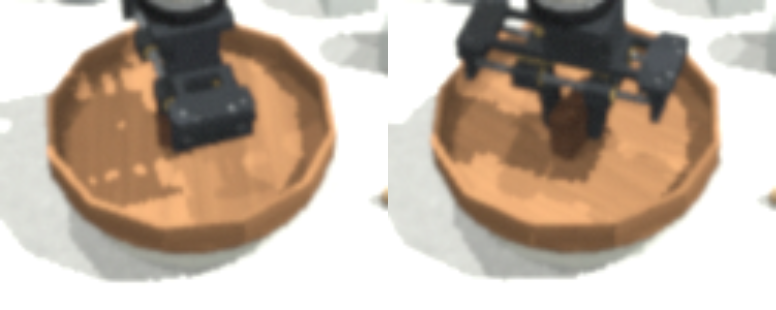

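Rim has lowered by less than the expected 2.6 px, so the top may be hung on the fingers. I'll ease back a little, then compare the wood mask's edges.

```bash
cat >> h.py <<'E'
def rim(d):
    hsv=cv2.cvtColor(np.ascontiguousarray(d['img']),cv2.COLOR_RGB2HSV);m=((hsv[...,0]<25)&(hsv[...,1]>90)&(hsv[...,2]>30)).astype(np.uint8);m[:,:205]=0;m[:,320:]=0;m[:150]=0;m[250:]=0
    return [(u,int(np.where(m[:,u])[0].max())) for u in range(225,300,12)], int(np.where(m[190:210].any(0))[0].min()),int(np.where(m[190:210].any(0))[0].max())
E
python3 -m handwheel '[[0,0,0,0,0,-0.06],[0,0,0,0,0,-0.06],[0,0,0,0,0,0]]' 0.4 >/dev/null
python3 -c "
from h import *;info();snap('side','s4')
for f in('side0','s2','s3','s4'): print(rim(np.load('pics/'+f+'.npz')))"
```

```text
t 5.55 p [ 0.5505 -0.0259  0.2307] yaw 1.828 z [ 0.002 -0.001 -1.   ] F [0.5 0.6 0.7] M [-0.01 -0.09  0.03] w 0.3 g 0.0 q1,6 [-0.09 -0.35]
([(225, 227), (237, 236), (249, 239), (261, 240), (273, 239), (285, 235), (297, 226)], 214, 307)
([(225, 227), (237, 236), (249, 239), (261, 240), (273, 239), (285, 235), (297, 226)], 216, 307)
([(225, 227), (237, 235), (249, 239), (261, 240), (273, 239), (285, 234), (297, 225)], 214, 306)
([(225, 227), (237, 236), (249, 239), (261, 240), (273, 238), (285, 235), (297, 225)], 214, 306)
```

```bash
python3 -m handwheel '[[0,0,0,0,0,0.06],[0,0,0,0,0,0.06],[0,0,0,0,0,0.06],[0,0,0,0,0,0.06],[0,0,0,0,0,0]]' >/dev/null; python3 -c "
from h import *;info();print(rim(snap('side','s5')))"
python3 -m handwheel '[[0,0,0,0,0,0.06],[0,0,0,0,0,0.06],[0,0,0,0,0,0]]' >/dev/null; python3 -c "
from h import *;info();print(rim(snap('side','s6')))"
```

```text
t 6.1 p [ 0.5501 -0.0256  0.23  ] yaw 2.07 z [ 0.001  0.    -1.   ] F [-0.3  1.   0.4] M [ 0.18 -0.14 -0.04] w 0.303 g 1.5 q1,6 [-0.09 -0.59]
([(225, 227), (237, 236), (249, 239), (261, 240), (273, 239), (285, 234), (297, 225)], 215, 306)
t 6.45 p [ 0.5497 -0.0258  0.2296] yaw 2.189 z [-0.001 -0.001 -1.   ] F [-1.7 -1.7  0.2] M [-0.09 -0.09  0.  ] w 0.298 g 0.0 q1,6 [-0.09 -0.71]
([(225, 230), (237, 238), (249, 242), (261, 243), (273, 241), (285, 237), (297, 228)], 214, 307)
```

The top has dropped: the rim is about 3 px lower all round, matching 10 mm, and the torque is back to zero. I'll open, lift and go look at tubs B and C.

```bash
python3 -m handwheel '[[0,0,0,0,0,0],[0,0,0,0,0,0],[0,0,0,0,0,0],[0,0,0,0,0,0],[0,0,0.04,0,0,0],[0,0,0.045,0,0,0],[0,0,0.045,0,0,0],[0,0,0.04,0,0,-0.08]]' -0.7 >/dev/null
python3 -m handwheel '[[-0.005,-0.045,0,0,0,-0.08],[-0.005,-0.045,0,0,0,-0.08],[-0.005,-0.045,0,0,0,-0.08],[-0.005,-0.045,0,0,0,-0.08],[0,-0.045,0,0,0,-0.08],[0,-0.04,0,0,0,-0.08],[0,0,0,0,0,0],[0,0,0,0,0,0],[0,0,0,0,0,0]]' >/dev/null
python3 - <<'E'
from h import *
info();d=snap('wrist','w2');print(rim(snap('side','s7')))
im=d['img'][:,:,::-1];cv2.imwrite('pics/w2v.png',cv2.convertScaleAbs(im,alpha=1.3,beta=10))
E
```

```text
t 8.2 p [ 0.5299 -0.2898  0.3995] yaw 1.631 z [-0.     0.001 -1.   ] F [-1.   0.  -0.7] M [-0.01 -0.05 -0.03] w 0.855 g 0.0 q1,6 [-0.54 -0.6 ]
([(225, 230), (237, 238), (249, 242), (261, 243), (273, 241), (285, 237), (297, 228)], 214, 307)
```

View pics/w2v.png

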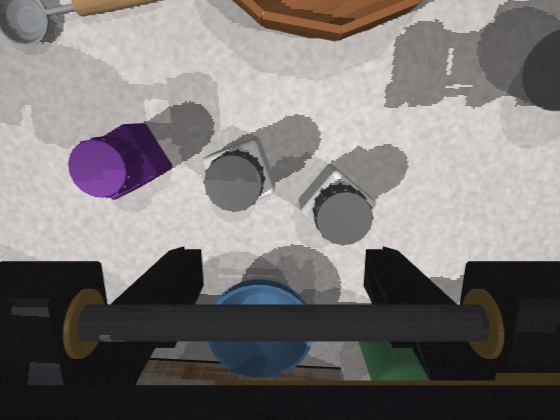

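Wrist view: cap C is centred at (234,181), cap B at (343,214), purple on the left and the bowl behind the fingers.

```bash
python3 - <<'E'
from h import *
d=np.load('pics/w2.npz');d={k:d[k] for k in d}
for u,v in((234,181),(343,214)):
    X=ray(d,u,v,.09);print(X, 2*np.linalg.norm(ray(d,u+29,v,.09)-X))
    info([X[0],X[1],.223])
E
```

```text
[ 0.48644216 -0.27783986  0.09      ] 0.0494567019391772
t 8.3 p [ 0.53   -0.2893  0.3997] yaw 1.632 z [-0.  0. -1.] F [-1.1  0.4  0.7] M [-0.03 -0.08  0.03] w 0.853 g 0.0 q1,6 [-0.54 -0.6 ]
d [-0.0436  0.0115 -0.1767] dyaw None
[ 0.58231581 -0.30134657  0.09      ] 0.050742668447895226
t 8.3 p [ 0.53   -0.2893  0.3997] yaw 1.632 z [-0.  0. -1.] F [-1.1  0.4  0.7] M [-0.03 -0.08  0.03] w 0.853 g 0.0 q1,6 [-0.54 -0.6 ]
d [ 0.0523 -0.012  -0.1767] dyaw None
```

```bash
python3 -m handwheel '[[0.045,-0.011,0,0,0,0],[0.0075,-0.0025,-0.03,0,0,0],[0,0,-0.045,0,0,0],[0,0,-0.045,0,0,0],[0,0,-0.035,0,0,0],[0,0,-0.015,0,0,0],[0,0,-0.004,0,0,0],[0,0,0,0,0,0]]' >/dev/null
python3 -c "
from h import *;info([.5825,-.3025,.225])"
python3 -m handwheel '[[0,0,0,0,0,0],[0,0,0,0,0,0],[0,0,0,0,0,0],[0,0,0,0,0,0],[0,0,0,0,0,0],[0,0,0,0,0,0]]' 1 20 >/dev/null
python3 -c "
from h import *;info([.5825,-.3025,.225])"
```

```text
t 9.1 p [ 0.583  -0.3038  0.2266] yaw 1.631 z [ 0.001 -0.    -1.   ] F [-0.  -0.5  0.1] M [-0.03 -0.1   0.  ] w 0.85 g 0.0 q1,6 [-0.52 -0.58]
d [-0.0005  0.0013 -0.0016] dyaw None
t 9.7 p [ 0.5836 -0.3046  0.2275] yaw 1.63 z [ 0.004 -0.002 -1.   ] F [3.5 0.4 6.1] M [-0.02 -0.63  0.03] w 0.564 g 20.0 q1,6 [-0.52 -0.58]
d [-0.0011  0.0021 -0.0025] dyaw None
```

```bash
python3 -m handwheel '[[0,0,-0.001,0,0,-0.08],[0,0,0,0,0,-0.08],[0,0,0,0,0,-0.08]]' >/dev/null
python3 -c "
from h import *;info()"
python3 -m handwheel '[[0,0,0,0,0,-0.08],[0,0,0,0,0,-0.08],[0,0,0,0,0,-0.08],[0,0,0,0,0,-0.08]]' >/dev/null
python3 -c "
from h import *;info()"
python3 -m handwheel '[[0,0,0,0,0,-0.08],[0,0,0,0,0,-0.08],[0,0,0,0,0,-0.08],[0,0,0,0,0,-0.08]]' >/dev/null
python3 -c "
from h import *;info()"
python3 -m handwheel '[[0,0,0,0,0,-0.08],[0,0,0,0,0,-0.08],[0,0,0,0,0,-0.08]]' >/dev/null
python3 -c "
from h import *;info()"
```

```text
t 10.0 p [ 0.584  -0.3047  0.2275] yaw 1.386 z [ 0.005 -0.002 -1.   ] F [3.4 0.8 9.5] M [ 0.16 -0.43  0.01] w 0.564 g 20.0 q1,6 [-0.52 -0.33]
t 10.4 p [ 0.5828 -0.3055  0.2273] yaw 1.068 z [ 0.001 -0.003 -1.   ] F [-2.6 -3.  11.6] M [-0.3   0.51  0.2 ] w 0.561 g 20.0 q1,6 [-0.52 -0.02]
t 10.8 p [ 0.5826 -0.3053  0.2273] yaw 0.747 z [ 0.001 -0.002 -1.   ] F [-3.4 -1.3 12.3] M [-0.05  0.52  0.19] w 0.559 g 20.0 q1,6 [-0.52  0.3 ]
t 11.1 p [ 0.5826 -0.3051  0.2273] yaw 0.507 z [ 0.001 -0.002 -1.   ] F [-3.2 -0.5 11.7] M [0.09 0.51 0.19] w 0.557 g 20.0 q1,6 [-0.52  0.54]
```

B's cap turned freely and then the torque rose to 0.19 and stayed there, so it is tight and the tub now turns with it. Lifting to the caddy.

```bash
python3 -m handwheel '[[0,0,0.02,0,0,0],[0,0,0.04,0,0,0],[0,0,0.045,0,0,0],[0.004,0.04,0,0,0,0],[0.004,0.04,0,0,0,0],[0.004,0.04,0,0,0,0],[0.004,0.04,0,0,0,0],[0,0,0,0,0,0]]' 1 25 >/dev/null
python3 -c "
from h import *;info([.613,.010,.268])"
python3 -m handwheel '[[0.004,0.04,0,0,0,0],[0.004,0.04,0,0,0,0],[0.004,0.04,0,0,0,0],[0.004,0.036,0,0,0,0],[0,0,0,0,0,0],[0,0,0,0,0,0]]' >/dev/null
python3 -c "
from h import *;info([.613,.010,.268])"
```

```text
t 11.9 p [ 0.5974 -0.1398  0.3277] yaw 0.514 z [-0.005  0.003 -1.   ] F [ 1.  -0.6 -3. ] M [ 0.01 -0.06 -0.01] w 0.561 g 25.0 q1,6 [-0.27  0.79]
d [ 0.0156  0.1498 -0.0597] dyaw None
t 12.5 p [0.6137 0.0119 0.3284] yaw 0.512 z [-0.003 -0.001 -1.   ] F [-0.4  0.1 -3.2] M [-0.03 -0.04  0.01] w 0.562 g 25.0 q1,6 [-0.02  1.04]
d [-0.0007 -0.0019 -0.0604] dyaw None
```

```bash
python3 -m handwheel '[[0,-0.002,-0.03,0,0,0],[0,0,-0.02,0,0,0],[0,0,-0.006,0,0,0],[0,0,-0.003,0,0,0],[0,0,-0.002,0,0,0],[0,0,0,0,0,0],[0,0,0,0,0,0]]' >/dev/null
python3 -c "
from h import *;info([.613,.010,.267])"
python3 -m handwheel '[[0,0,0,0,0,0],[0,0,0,0,0,0],[0,0,0,0,0,0]]' -0.7 20 >/dev/null
python3 -m handwheel '[[0,0,0,0,0,0],[0,0,0.03,0,0,0],[0,0,0.045,0,0,0],[0,0,0.045,0,0,0],[0,0,0.02,0,0,0],[0,0,0,0,0,0]]' >/dev/null
python3 -c "
from h import *;info([.486,-.278,.40]);snap('side','s8')
im=cv2.imread('pics/s8.png')[110:310,150:400];cv2.imwrite('pics/s8c.png',cv2.resize(cv2.convertScaleAbs(im,alpha=1.6,beta=10),None,fx=3,fy=3))"
```

```text
t 13.2 p [0.6149 0.0096 0.2699] yaw 0.51 z [ 0.002 -0.    -1.   ] F [-0.6  0.2 -2.1] M [-0.   -0.04 -0.01] w 0.559 g 25.0 q1,6 [-0.02  1.04]
d [-0.0019  0.0004 -0.0029] dyaw None
t 14.1 p [0.6157 0.0099 0.4139] yaw 0.51 z [ 0.009 -0.    -1.   ] F [ 1.1  1.5 -0.3] M [ 0.03 -0.05  0.05] w 0.848 g 0.0 q1,6 [-0.02  1.04]
d [-0.1297 -0.2879 -0.0139] dyaw None
```

View pics/s8c.png

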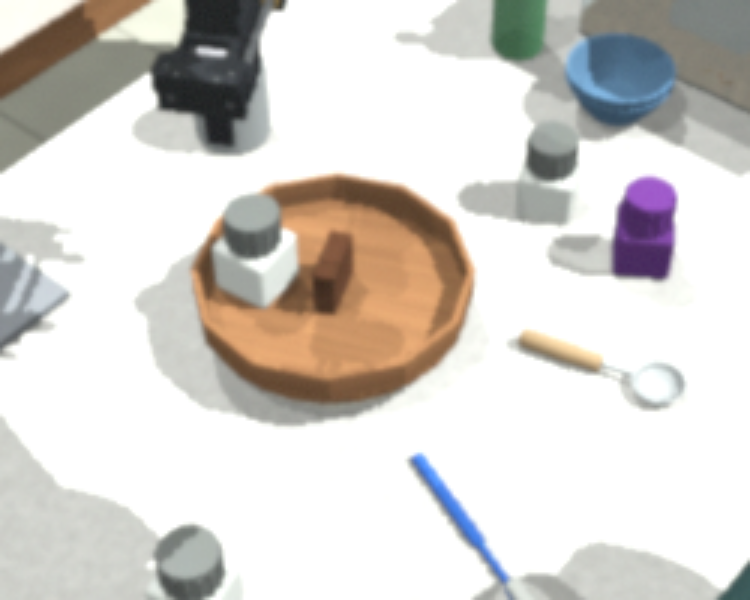

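Tub B stands upright in the caddy. In side pixels, cap C's top is at (334,156) and cap A's at (213,296); I'll check both against the earlier estimates.

```bash
python3 - <<'E'
from h import *
d=np.load('pics/s8.npz');d={k:d[k] for k in d}
print(ray(d,334.3,156,.09),ray(d,213.3,295,.09),proj(d,[.4864,-.2778,.09]),proj(d,[.58,-.3025,.09]))
print('B on disc',ray(d,150+252/3,110+218/3,.13))
E
python3 -m handwheel '[[-0.013,-0.029,0,0,0,0.115],[-0.013,-0.029,0,0,0,0.115],[-0.013,-0.029,0,0,0,0.115],[-0.013,-0.029,0,0,0,0.115],[-0.013,-0.029,0,0,0,0.115],[-0.013,-0.029,0,0,0,0.115],[-0.013,-0.029,0,0,0,0.115],[-0.013,-0.029,0,0,0,0.115],[-0.013,-0.029,0,0,0,0.115],[-0.013,-0.026,-0.012,0,0,0.11]]' >/dev/null
python3 -c "
from h import *;info([.486,-.278,.225])"
```

```text
[ 0.48327016 -0.27825237  0.09      ] [0.42581684 0.27894159 0.09      ] (np.float64(333.3258543823764), np.float64(155.62568886009646)) (np.float64(312.5382767142191), np.float64(138.2813631797701))
B on disc [0.60436535 0.01416516 0.13      ]
t 15.15 p [ 0.4836 -0.2783  0.3952] yaw 1.659 z [-0.001  0.    -1.   ] F [1.3 0.6 0.9] M [-0.03 -0.08  0.02] w 0.854 g 0.0 q1,6 [-0.57 -0.66]
d [ 0.0024  0.0003 -0.1702] dyaw None
```

```bash
python3 -m handwheel '[[0.0015,0,-0.045,0,0,0],[0,0,-0.045,0,0,0],[0,0,-0.04,0,0,0],[0,0,-0.025,0,0,0],[0,0,-0.012,0,0,0],[0,0,-0.002,0,0,0],[0,0,0,0,0,0]]' >/dev/null
python3 -c "
from h import *;info([.485,-.278,.225])"
python3 -m handwheel '[[0,0,0,0,0,0],[0,0,0,0,0,0],[0,0,0,0,0,0],[0,0,0,0,0,0],[0,0,0,0,0,0],[0,0,0,0,0,0]]' 1 20 >/dev/null
python3 -c "
from h import *;info()"
python3 -m handwheel '[[0,0,-0.001,0,0,-0.08],[0,0,0,0,0,-0.08],[0,0,0,0,0,-0.08]]' >/dev/null
python3 -c "
from h import *;info()"
python3 -m handwheel '[[0,0,0,0,0,-0.08],[0,0,0,0,0,-0.08],[0,0,0,0,0,-0.08],[0,0,0,0,0,-0.08]]' >/dev/null
python3 -c "
from h import *;info()"
```

```text
t 15.85 p [ 0.4859 -0.2771  0.2274] yaw 1.655 z [-0.001  0.    -1.   ] F [-0.2 -1.   1.7] M [-0.03 -0.12  0.05] w 0.849 g 0.0 q1,6 [-0.56 -0.65]
d [-0.0009 -0.0009 -0.0024] dyaw None
t 16.45 p [ 0.486  -0.2775  0.2289] yaw 1.655 z [ 0.001 -0.001 -1.   ] F [-2.8  0.5  6.9] M [-0.06  0.37 -0.06] w 0.562 g 20.0 q1,6 [-0.56 -0.65]
t 16.75 p [ 0.4864 -0.2776  0.2287] yaw 1.412 z [ 0.002 -0.001 -1.   ] F [-3.5  1.5  9.3] M [0.05 0.38 0.03] w 0.564 g 20.0 q1,6 [-0.56 -0.4 ]
t 17.15 p [ 0.4867 -0.2779  0.2287] yaw 1.092 z [ 0.003 -0.002 -1.   ] F [-1.3 -0.2  6.9] M [-0.19  0.08  0.03] w 0.562 g 19.9 q1,6 [-0.56 -0.08]
```

```bash
python3 -m handwheel '[[0,0,-0.001,0,0,-0.08],[0,0,0,0,0,-0.08],[0,0,0,0,0,-0.08],[0,0,0,0,0,-0.08]]' >/dev/null
python3 -c "
from h import *;info()"
python3 -m handwheel '[[0,0,0,0,0,-0.08],[0,0,0,0,0,-0.08],[0,0,0,0,0,-0.08]]' >/dev/null
python3 -c "
from h import *;info()"
```

```text
t 17.55 p [ 0.4875 -0.2781  0.2286] yaw 0.772 z [ 0.006 -0.003 -1.   ] F [-0.2  1.3  8.8] M [-0.09 -0.27  0.07] w 0.561 g 19.9 q1,6 [-0.56  0.24]
t 17.85 p [ 0.4879 -0.2783  0.2286] yaw 0.532 z [ 0.007 -0.004 -1.   ] F [ 1.2 -1.1  8.4] M [-0.33 -0.27  0.13] w 0.564 g 19.9 q1,6 [-0.56  0.48]
```

```bash
python3 -m handwheel '[[0,0,0,0,0,-0.08],[0,0,0,0,0,-0.08],[0,0,0,0,0,-0.08]]' >/dev/null
python3 -c "
from h import *;info()"
python3 -m handwheel '[[0,0,0,0,0,-0.08],[0,0,0,0,0,-0.08],[0,0,0,0,0,-0.08],[0,0,0,0,0,-0.08]]' >/dev/null
python3 -c "
from h import *;info();snap('wrist','w3')"
```

```text
t 18.15 p [ 0.488  -0.2784  0.2286] yaw 0.292 z [ 0.007 -0.004 -1.   ] F [ 0.5 -1.4  7.1] M [-0.43 -0.29  0.14] w 0.561 g 19.9 q1,6 [-0.56  0.72]
t 18.55 p [ 0.488  -0.2787  0.2286] yaw -0.028 z [ 0.007 -0.005 -1.   ] F [ 2.  -2.3  6.4] M [-0.69 -0.2   0.14] w 0.566 g 19.9 q1,6 [-0.56  1.04]
```

C's torque also levels off at about 0.14, with the same ratio to the downward press as B, so the cap is tight. Carrying it to P3.

```bash
python3 -m handwheel '[[0,0,0.02,0,0,0],[0,0,0.04,0,0,0],[0,0,0.045,0,0,0],[0.012,0.036,0,0,0,0],[0.0125,0.036,0,0,0,0],[0.0125,0.036,0,0,0,0],[0.0125,0.036,0,0,0,0],[0.012,0.036,0,0,0,0],[0,0,0,0,0,0],[0,0,0,0,0,0]]' 1 25 >/dev/null
python3 -c "
from h import *;info([.5505,-.098,.2686])"
```

```text
t 19.6 p [ 0.5472 -0.0963  0.33  ] yaw -0.023 z [-0.001 -0.    -1.   ] F [ 0.1  0.4 -3. ] M [ 0.06 -0.03 -0.02] w 0.559 g 25.0 q1,6 [-0.22  1.37]
d [ 0.0033 -0.0017 -0.0614] dyaw None
```

```bash
python3 -m handwheel '[[0.003,-0.002,-0.03,0,0,0],[0,0,-0.02,0,0,0],[0,0,-0.006,0,0,0],[0,0,-0.004,0,0,0],[0,0,-0.002,0,0,0],[0,0,0,0,0,0],[0,0,0,0,0,0]]' >/dev/null
python3 -c "
from h import *;info([.5505,-.098,.2686])"
python3 -m handwheel '[[0,0,0,0,0,0],[0,0,0,0,0,0],[0,0,0,0,0,0]]' -0.7 20 >/dev/null
python3 -m handwheel '[[0,0,0,0,0,0],[0,0,0.03,0,0,0],[0,0,0.045,0,0,0],[0,0,0.045,0,0,0],[0,0,0.015,0,0,0],[0,0,0,0,0,0]]' >/dev/null
python3 -c "
from h import *;info([.428,.27,.40])"
```

```text
t 20.3 p [ 0.5509 -0.0994  0.2698] yaw -0.025 z [ 0.002 -0.    -1.   ] F [ 0.4 -0.5 -1.6] M [-0.02  0.02  0.01] w 0.558 g 25.0 q1,6 [-0.22  1.37]
d [-0.0004  0.0014 -0.0012] dyaw None
t 21.2 p [ 0.5514 -0.0993  0.4072] yaw -0.025 z [ 0.007 -0.002 -1.   ] F [ 0.5  0.2 -0.1] M [ 0.01 -0.01 -0.01] w 0.851 g 0.0 q1,6 [-0.22  1.37]
d [-0.1234  0.3693 -0.0072] dyaw None
```

```bash
python3 -m handwheel '[[-0.009,0.028,0,0,0,0.14],[-0.009,0.028,0,0,0,0.14],[-0.009,0.028,0,0,0,0.14],[-0.009,0.028,0,0,0,0.14],[-0.009,0.028,0,0,0,0.14],[-0.009,0.028,0,0,0,0.14],[-0.009,0.028,0,0,0,0.14]]' >/dev/null
python3 -m handwheel '[[-0.01,0.029,0,0,0,0.14],[-0.01,0.029,0,0,0,0.14],[-0.01,0.029,0,0,0,0.14],[-0.01,0.029,0,0,0,0.14],[-0.01,0.029,0,0,0,0.14],[-0.01,0.029,0,0,0,0.14],[0,0,0,0,0,0],[0,0,0,0,0,0]]' >/dev/null
python3 - <<'E'
from h import *
info();d=snap('wrist','w4');e=snap('side','s9')
a=cv2.resize(d['img'],(400,300));b=cv2.resize(e['img'][130:340,120:400],(400,300))
cv2.imwrite('pics/v4.png',cv2.convertScaleAbs(np.hstack([a,b])[:,:,::-1],alpha=1.4,beta=10))
E
```

```text
t 22.7 p [0.4266 0.2708 0.4012] yaw 1.795 z [-0.003 -0.003 -1.   ] F [ 0.1 -0.5  0.5] M [-0.05 -0.13  0.03] w 0.848 g 0.0 q1,6 [0.52 0.29]
```

View pics/v4.png

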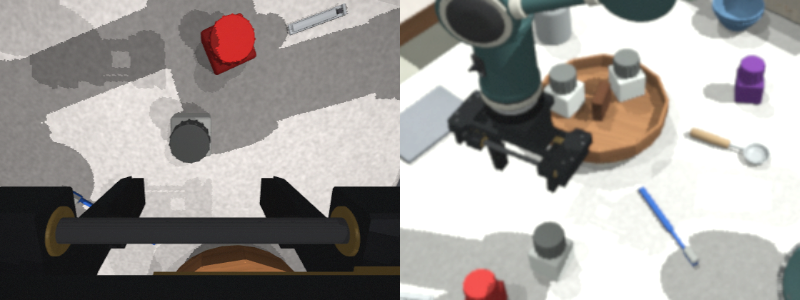

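Both placed tubs stand upright. Cap A is at (190,141) in the half-scale wrist view, and the red look-alike is beyond it.

```bash
python3 - <<'E'
from h import *
d=np.load('pics/w4.npz');d={k:d[k] for k in d}
X=ray(d,266,197,.09);print(X,2*np.linalg.norm(ray(d,266+28,197,.09)-X),ray(d,326,62,.09));info([X[0],X[1],.226])
E
```

```text
[0.41060562 0.26664046 0.09      ] 0.048645140585041734 [0.43364655 0.38345861 0.09      ]
t 22.8 p [0.4273 0.27   0.4021] yaw 1.793 z [-0.002 -0.002 -1.   ] F [-0.5 -0.9 -0.6] M [-0.01 -0.12  0.  ] w 0.85 g 0.0 q1,6 [0.51 0.29]
d [-0.0167 -0.0034 -0.1761] dyaw None
```

```bash
python3 - <<'E'
from h import *
d=np.load('pics/s9.npz');d={k:d[k] for k in d}
print(ray(d,224.3,291.5,.09),proj(d,[.4106,.2666,.09]))
E
python3 -m handwheel '[[-0.0165,-0.003,-0.02,0,0,0],[0,0,-0.04,0,0,0],[0,0,-0.03,0,0,0],[0,0,0,0,0,0],[0,0,0,0,0,0]]' >/dev/null
python3 -c "
from h import *;info([.4106,.2666,.226])
d=snap('wrist','w5');print(proj(d,[.4106,.2666,.09]))
cv2.imwrite('pics/w5v.png',cv2.resize(cv2.convertScaleAbs(d['img'][:,:,::-1],alpha=1.5,beta=10),(400,300)))"
```

```text
[0.4129857  0.25668801 0.09      ] (np.float64(222.01841736697972), np.float64(295.00149842692275))
t 23.3 p [0.4112 0.267  0.3135] yaw 1.793 z [-0.001 -0.001 -1.   ] F [0.9 0.  0.7] M [-0.04 -0.15 -0.04] w 0.85 g 0.0 q1,6 [0.53 0.3 ]
d [-0.0006 -0.0004 -0.0875] dyaw None
(np.float64(283.4509406504146), np.float64(229.47677657481478))
```

View pics/w5v.png

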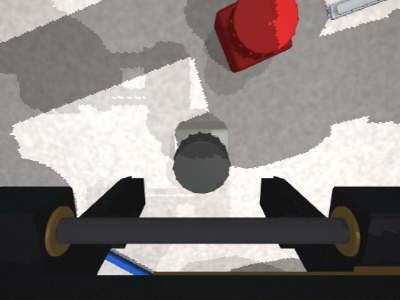

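The cap appears at (283,228) in full pixels, as predicted, so I'll descend, grip and turn.

```bash
python3 -m handwheel '[[0,0,-0.04,0,0,0],[0,0,-0.03,0,0,0],[0,0,-0.014,0,0,0],[0,0,-0.002,0,0,0],[0,0,0,0,0,0]]' >/dev/null
python3 -m handwheel '[[0,0,0,0,0,0],[0,0,0,0,0,0],[0,0,0,0,0,0],[0,0,0,0,0,0],[0,0,0,0,0,0],[0,0,0,0,0,0]]' 1 20 >/dev/null
python3 -c "
from h import *;info()"
python3 -m handwheel '[[0,0,-0.001,0,0,-0.08],[0,0,0,0,0,-0.08],[0,0,0,0,0,-0.08]]' >/dev/null
python3 -c "
from h import *;info()"
python3 -m handwheel '[[0,0,0,0,0,-0.08],[0,0,0,0,0,-0.08],[0,0,0,0,0,-0.08],[0,0,0,0,0,-0.08]]' >/dev/null
python3 -c "
from h import *;info()"
```

```text
t 24.45 p [0.4107 0.268  0.2285] yaw 1.795 z [-0.001  0.    -1.   ] F [-2.5 -0.8  6.4] M [-0.18  0.55  0.  ] w 0.563 g 20.0 q1,6 [0.53 0.3 ]
t 24.75 p [0.4124 0.2688 0.2284] yaw 1.552 z [ 0.005  0.003 -1.   ] F [2.5 0.8 1.2] M [ 0.19 -0.74  0.09] w 0.559 g 19.9 q1,6 [0.53 0.55]
t 25.15 p [0.4127 0.2685 0.2283] yaw 1.232 z [ 0.006  0.002 -1.   ] F [3.7 0.7 1.1] M [-0.14 -0.81  0.1 ] w 0.563 g 19.9 q1,6 [0.53 0.87]
```

```bash
python3 -m handwheel '[[0,0,0,0,0,-0.08],[0,0,0,0,0,-0.08],[0,0,0,0,0,-0.08],[0,0,0,0,0,-0.08],[0,0,0,0,0,-0.08]]' >/dev/null
python3 -c "
from h import *;info()"
python3 -m handwheel '[[0,0,0,0,0,-0.08],[0,0,0,0,0,-0.08],[0,0,0,0,0,-0.08],[0,0,0,0,0,-0.08]]' >/dev/null
python3 -c "
from h import *;info()"
```

```text
t 25.65 p [0.4127 0.2683 0.2283] yaw 0.833 z [ 0.006  0.001 -1.   ] F [ 3.9 -1.8  3.2] M [-0.45 -0.77  0.2 ] w 0.561 g 19.9 q1,6 [0.53 1.27]
t 26.05 p [0.4127 0.268  0.2283] yaw 0.513 z [ 0.006  0.001 -1.   ] F [ 3.3 -2.5  3.9] M [-0.84 -0.68  0.16] w 0.563 g 19.9 q1,6 [0.53 1.59]
```

A showed about 0.1–0.2 throughout a 1.28 rad turn, so its cap is at the stop. Carrying it to P2.

```bash
python3 -m handwheel '[[0,0,0.02,0,0,0],[0,0,0.04,0,0,0],[0,0,0.045,0,0,0],[0.011,-0.037,0,0,0,0],[0.011,-0.037,0,0,0,0],[0.011,-0.037,0,0,0,0],[0.011,-0.037,0,0,0,0],[0.011,-0.037,0,0,0,0],[0.01,-0.037,0,0,0,0],[0.01,-0.036,0,0,0,0]]' 1 25 >/dev/null
python3 -m handwheel '[[0,0,0,0,0,0],[0,0,0,0,0,0],[0,0,0,0,0,0]]' >/dev/null
python3 -c "
from h import *;info([.488,.010,.2683])"
```

```text
t 27.35 p [0.4853 0.0103 0.331 ] yaw 0.515 z [-0.002  0.    -1.   ] F [-0.2  0.  -3.9] M [ 0.06 -0.08 -0.01] w 0.559 g 25.0 q1,6 [-0.03  1.03]
d [ 0.0027 -0.0003 -0.0627] dyaw None
```

```bash
python3 -m handwheel '[[0.003,0,-0.03,0,0,0],[0,0,-0.02,0,0,0],[0,0,-0.008,0,0,0],[0,0,-0.004,0,0,0],[0,0,-0.001,0,0,0],[0,0,0,0,0,0],[0,0,0,0,0,0]]' >/dev/null
python3 -c "
from h import *;info([.488,.01,.2683])"
python3 -m handwheel '[[0,0,0,0,0,0],[0,0,0,0,0,0],[0,0,0,0,0,0]]' -0.7 20 >/dev/null
python3 -m handwheel '[[0,0,0,0,0,0],[0,0,0.03,0,0,0],[0,0,0.045,0,0,0],[0,0,0.045,0,0,0],[0,0,0.04,0,0,0],[0,-0.05,0,0,0,0],[0,-0.05,0,0,0,0],[0,-0.05,0,0,0,0],[0,-0.05,0,0,0,0]]' >/dev/null
python3 -m handwheel '[[0,-0.05,0,0,0,0],[0,-0.04,0,0,0,0],[0,0,0,0,0,0],[0,0,0,0,0,0]]' >/dev/null
python3 - <<'E'
from h import *
info();e=snap('side','s10');d=snap('top','t10');print(rim(e))
a=cv2.resize(d['img'][130:250,200:360],(400,300));b=cv2.resize(e['img'][130:280,180:380],(400,300))
cv2.imwrite('pics/v10.png',cv2.convertScaleAbs(np.hstack([a,b])[:,:,::-1],alpha=1.4,beta=10))
E
```

```text
t 28.05 p [0.4894 0.01   0.2695] yaw 0.515 z [ 0.002 -0.    -1.   ] F [-0.7  0.2 -5.7] M [0.06 0.02 0.02] w 0.558 g 25.0 q1,6 [-0.03  1.03]
d [-0.0014 -0.     -0.0012] dyaw None
t 29.65 p [ 0.4886 -0.281   0.4284] yaw 0.512 z [-0.     0.001 -1.   ] F [-0.4 -0.3  0.1] M [ 0.03 -0.03  0.04] w 0.851 g 0.0 q1,6 [-0.57  0.49]
([(225, 230), (237, 238), (249, 242), (261, 243), (273, 241), (285, 237), (297, 228)], 214, 307)
```

View pics/v10.png

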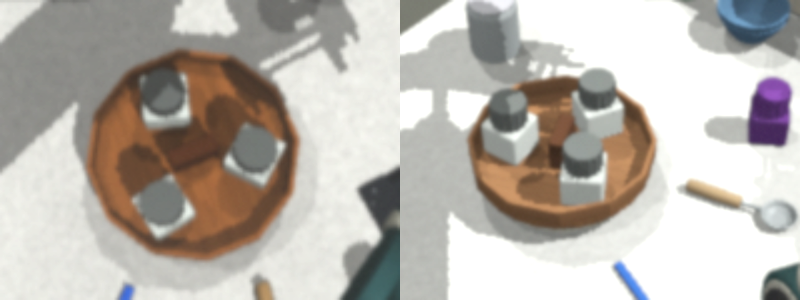

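All three tubs stand upright inside the rim with the top home, and the arm is clear. Handing in.

```bash
python3 -c "
from station import bot;print(bot.hand_in())"
```

```text
the job is handed in; nothing more can be done
None
```

I handed the job in with the caddy top home, the caps of all three tubs I found tightened to their stops going by the wrist torque, and each tub standing upright and released inside the rim; no verdict came back.

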